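Slide the loose battery onto the empty sloped holder until it latches

ROBOT

A 6-joint arm with a two-finger parallel gripper is mounted at the origin on a cart in front of the work surface, level with it; the furniture and walls round the work are solid. World frame = base frame: x ahead of the robot, y to its left, z up, the work surface at z = 0. Lengths are in m, angles in rad, forces in N, time in s.
With the tool pointing down it reaches from about 0.3 to 0.85 m from the base axis. Payload 4.2 kg.
Tool frame: the origin (TCP) lies midway between the tips of the shut fingers; the grasp point (between the pads) lies manip.tcp_to_grasp behind it (manip.tcp_to_grasp is the distance from the TCP to the grasp point, in m); z points along the fingers, y is the line along which they close (so a half turn about z gives the same grasp; the last joint's range is limited). The gripper opens to 91 mm and grips with 3 to 60 N. Pads are 32 mm wide; open, the fingers measure 118 mm over their backs; the gripper's body (76 mm by 178 mm) begins 60 mm behind the grasp point.
Start: joints at [1.087, 0.32, 1.565, -0, 1.257, -0.02], TCP at [0.257, 0.514, 0.214] pointing down, gripper open.
Joint ranges: [-3.11, 3.11], [-0.84, 2.01], [0.21, 2.61], [-1.34, 4.49], [0.05, 2.63], [-2.56, 2.56]. Speed limits (rad/s): [2.57, 2.57, 3.14, 3.14, 3.14, 3.14].

INTERFACE

Orientations are given as [roll, pitch, yaw] about the fixed x, y, z axes, in that order (R = Rz(yaw) Ry(pitch) Rx(roll)).
In Python, from rig import sensors, eyes, manip gives the robot as it stands.
- The arm moves only by the tool move_arm, never from a script. Its argument "rows" is a list of rows, each a list of 7 numbers: the shift along the tool's x, y, z in units of 0.25 m (1.0 is 0.25 m), then the turn, a rotation vector about the tool's x, y, z in units of 45 degrees (1.0 is 45 degrees), then the opening, from 0 (shut) to 1 (fully open). A call has 1 to 12 rows; each row shifts and turns the commanded pose from where the row before left it, along the tool's axes as they then stand; what a row does not reach is not made up. A row lasts 1/8 s, in which the tool goes at most 62.5 mm and 10.7 degrees, less where a joint would pass 70% of its speed; a pose out of reach is approached as far as the arm can. A call with a number of a shift or a turn outside -1 to 1 is refused whole. A call with a gripper value outside its range is refused whole. The fingers move at their own pace and stop on an object; "newtons" is the grip in N (left out, the last holds). Time passes only in rows, so rows that do not move let the fingers close. It gives the time, the measured TCP pose, the force, the opening and the grip force at its end, in the units of the state.
- sensors.sense(): the state, without advancing time (a new reading comes with each control period).
- eyes.capture(name): name is "scene" or "top" or "wrist"; returns a dict with "img" (480x640x3 uint8, red, green, blue), "range_z" (480x640 float32, m along the optical axis (not along the pixel's ray), 0 where there is no reading), "fovy" (degrees; the focal length in pixels is half the picture's height over the tangent of half this angle, whatever the lens; pixels are square), "cx", "cy" (the principal point, pixels), "world_from_camera" (4x4, takes a point from camera to world coordinates); the wrist camera has in their place "hand_eye" (4x4, takes a point from camera to tool coordinates, whose origin is the TCP and whose axes are the flange's). Camera axes: x right, y down, z forward; pixel columns grow to the right and rows downward; lengths in m; the calibration is good to about 2 mm. A picture is of the moment at which its call begins: read the wrist's pose just before it.
- manip.close_job(): hands the job in; it is judged then, once.
The state is a dict: "t": time; "qpos": joint angles; "qvel": joint speeds; "tau": joint torques, N m; "tool_pos": TCP position; "tool_rot": TCP orientation; "force": force on the tool from outside, world axes, zero at the start; "ft_torque": the same for the moment, N m; "width": finger opening in m; "grasp_force": force on a finger pad.
Only numpy, scipy, OpenCV 4.12 (cv2) and the standard library are available. Lean on these libraries where they do the work, as an engineer would, in place of code of your own. Each camera call takes 0.05 s, during which the arm holds its last target. There are 200 camera calls.

TASK

Put the loose cordless-tool battery away in the empty sloped holder: lay its foot on the slope above the rails, contact end (the one without the charge gauge) leading downhill, and slide it down under the two lips, fully home against the end stop, so that the spring tongue has come up behind it. Then let go, and leave the other things on the bench where they are.

Things in the scene. Friction and masses are not known exactly. Their poses are not given: they have to be found in the camera images.
- battery: Loose slide-on battery, dark grey below and black above, lying foot down. Origin: centre of the foot's underside; x runs from contact end (-x) to gauge end, z up. Foot 84 x 46 x 7 (x, y, z), neck 30 wide up to z 21, case 110 x 62 from z 21 to 65, centred over the foot; the case sides are the place to grip.
- contact_end (a point): Point on the battery: middle of the foot's contact end face (three brass slots), 42 mm from the battery's origin towards -x.
- empty_holder: The plywood stand, fixed to the bench, that holds no battery; 160 x 88, 110 high at the back. Origin: under its centre, on the bench; x from the low front to the high back, z up. The twin stand, 0.13 to 0.21 m beside it on either side, already holds a battery.
- empty_holder_rail: Grey slide rail with a bare metal bed on this stand's 30 degree slope. Origin: on the bed at the end stop; x up the slope, z square out of the bed. Bed to x 134. Walls 52 apart, lips 11 to 14 above the bed with a 36 gap for the neck, x 0 to 72, lip ends turned up to 18 high at x 84, mouth flared to x 91. A battery that is home has this frame's axes, its origin at x 42 to 45, y 0, z 0.
- empty_holder_tongue (a joint): Spring tongue in the middle of the bed, upright face at x 87, sloping down towards x 108: 0 = up (standing 5 mm above the bed), grows to 0.006 m as it is pressed down by a foot sliding over it (about 4 N).
- sanding_block: Wooden sanding block, 125 x 88 x 34, lying loose on the bench; origin under its centre. Not part of the job.
- wax_tin: Round tin, 70 across, 43 high, standing loose on the bench; origin under its centre. Not part of the job.
Mind the look-alikes: they are no part of the job. There is more than one size of the battery; the one meant has the size given above.

How it is judged:
By the outcome, as a careful person would: the job done as asked, in the order asked, and still so for the second after the job is handed in, with the robot touching nothing.
It also fails if it takes over 38 s, if anything falls off the work surface, if the arm or the gripper's body presses on something with over 40 N, if the wrist force passes 120 N, or if a joint passes its speed limit or range.

## Working session

There is one attempt and no reset: what is moved stays moved. The work goes in short steps, Python scripts to look and compute and a tool call to move; the robot and the scene stay as the last step left them, time stands still between calls to the robot, and variables do not carry over. Pictures are saved under pics/ and viewed, at most 10 in all, crops included, and the job is handed in when it is done.

Besides the shell and the picture viewer there is one more tool, called after "Request:" in YAML: its name, and indented under it one key for each argument. move_arm: Moves the arm, as the interface text tells. Its arguments: {"type":"object","properties":{"rows":{"type":"array"},"newtons":{"type":"number"}},"required":["rows"]}

```bash
ls; mkdir -p pics; python3 - <<'E'
from rig import sensors, eyes, manip
import cv2,numpy as np
print(sensors.sense(), manip.tcp_to_grasp)
for n in("scene","top"):
    c=eyes.capture(n); np.savez(f"{n}.npz",**c); cv2.imwrite(f"pics/{n}0.png",c["img"][:,:,::-1]); print(n,c["fovy"],c["cx"],c["cy"],c["world_from_camera"].round(4).tolist())
E
```

```text
pics
{'t': 0.0, 'qpos': array([ 1.08697546e+00,  3.20292757e-01,  1.56568037e+00, -1.62226871e-05,
        1.25743477e+00, -1.99952326e-02]), 'qvel': array([-0.00087753, -0.00037761,  0.00065032, -0.00176105, -0.00019252,
       -0.00070183]), 'tau': array([-8.12514027e-04, -4.12462091e+01, -2.31971437e+01,  7.26966583e-02,
        4.59213252e-02, -1.67564408e-04]), 'tool_pos': array([0.25699813, 0.51378717, 0.2131193 ]), 'tool_rot': array([-3.13977747e+00, -2.08732624e-05,  2.67777202e+00]), 'force': array([0.42938631, 0.17329134, 0.64127808]), 'ft_torque': array([-0.04258247,  0.01623167, -0.01228373]), 'grasp_force': 0.0, 'width': 0.09142254343187564} 0.0188
scene 46.36855295789476 322.520362329237 247.68868462891498 [[0.4734, -0.6804, 0.5593, -0.1102], [-0.8808, -0.3632, 0.3037, -0.5328], [-0.0035, -0.6364, -0.7713, 0.971], [0.0, 0.0, 0.0, 1.0]]
top 49.34219837898673 321.67146467813365 235.87166002750305 [[-0.03, -0.9758, 0.2164, 0.3178], [-0.9995, 0.0306, -0.0003, -0.2048], [-0.0063, -0.2163, -0.9763, 1.1276], [0.0, 0.0, 0.0, 1.0]]
```

View pics/scene0.png

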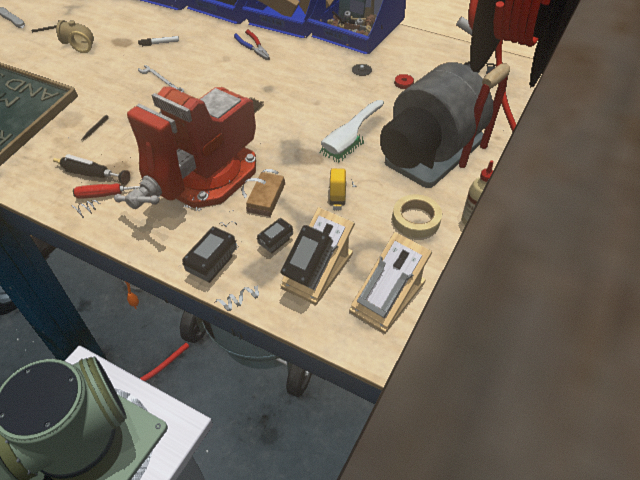

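View pics/top0.png

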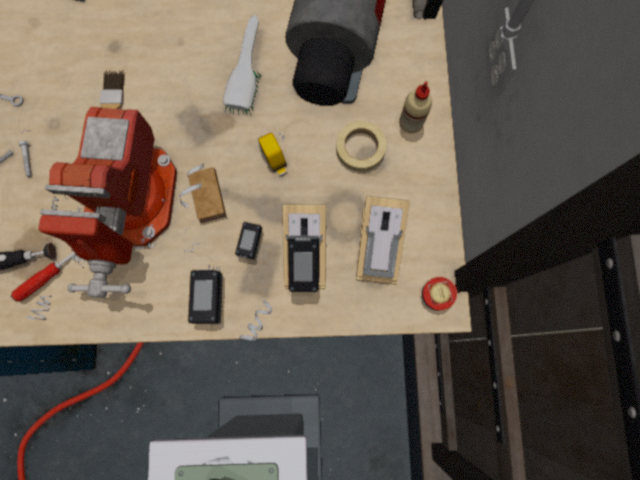

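The two loose candidates are the large battery at scene (209,252) / top (205,297) and a small one at scene (275,234) / top (249,241). A third battery sits in the twin stand at top (304,264). The empty holder is at top (383,240), with the tin at (439,293) and the block at (207,194). Next I'll measure sizes and make an enlarged crop.

```bash
cat > h.py <<'E'
import numpy as np, cv2
def load(n): return dict(np.load(n+".npz"))
def K(c):
    f=240/np.tan(np.radians(float(c["fovy"]))/2); return f,float(c["cx"]),float(c["cy"])
def cloud(c,T=None):
    f,cx,cy=K(c); T=c["world_from_camera"] if T is None else T
    v,u=np.mgrid[:480,:640]; z=c["range_z"]
    P=np.stack([(u-cx)/f*z,(v-cy)/f*z,z],-1)@T[:3,:3].T+T[:3,3]
    P[z<=0]=np.nan; return P
def ray(c,u,v,h,T=None):
    f,cx,cy=K(c); T=c["world_from_camera"] if T is None else T
    d=T[:3,:3]@np.array([(u-cx)/f,(v-cy)/f,1]); o=T[:3,3]; return o+d*(h-o[2])/d[2]
def rect(p):
    (c,s,a)=cv2.minAreaRect((p[:,:2]*1000).astype(np.float32)); return np.round(c,1),np.round(s,1),round(a,2)
E
python3 - <<'E'
from h import *
for n,boxes in(("top",dict(big=(180,262,230,332),small=(232,218,268,264),holder=(350,190,415,290),twin=(278,200,330,296),block=(180,160,230,225),tin=(415,270,462,318))),("scene",dict(big=(178,220,240,285),small=(255,216,295,254)))):
    c=load(n);P=cloud(c)
    for k,(a,b,d,e) in boxes.items():
        p=P[b:e,a:d].reshape(-1,3);p=p[np.isfinite(p[:,2])];q=p[p[:,2]>.012]
        print(n,k,"bench z",np.median(p[p[:,2]<.012,2]).round(4),"zpct",np.percentile(q[:,2],[5,50,90,98]).round(4))
        top=np.percentile(q[:,2],90); q2=q[abs(q[:,2]-top)<.006]; print("   top rect",rect(q2),"all",rect(q))
c=load("top")["img"];s=load("scene")["img"]
f=lambda im,x,y,w,h:cv2.resize(im[y:y+h,x:x+w],(400,300*1),interpolation=cv2.INTER_CUBIC)
im=np.vstack([np.hstack([f(c,180,250,80,60+20)[:300],f(s,170,215,80,80)]),np.hstack([f(c,340,190,120,100),f(s,340,225,110,110)])])
cv2.imwrite("pics/crop1.png",im[:,:,::-1])
E
```

```text
top big bench z -0.0 zpct [0.038  0.0644 0.0674 0.069 ]
   top rect (array([437.5,  40.5]), array([ 59.8, 108.2]), 88.58) all (array([444.9,  40.1]), array([ 62.4, 125.9]), 88.64)
top small bench z 0.0002 zpct [0.0286 0.0437 0.0467 0.0485]
   top rect (array([556.8, -47.4]), array([40.9, 74.7]), 74.93) all (array([556.7, -47.6]), array([42.7, 75.9]), 74.41)
top holder bench z 0.0002 zpct [0.024  0.0732 0.1015 0.1068]
   top rect (array([ 585.5, -336.6]), array([87.7, 76.7]), 82.13) all (array([ 543. , -330.4]), array([ 88.3, 163.1]), 81.76)
top twin bench z -0.0 zpct [0.0416 0.1005 0.1308 0.1382]
   top rect (array([ 514.9, -167. ]), array([60.8, 43.8]), 88.69) all (array([ 525.3, -167.2]), array([ 88.1, 177.5]), 88.2)
top block bench z 0.0002 zpct [0.0211 0.032  0.0361 0.0436]
   top rect (array([669.7,  60.2]), array([123.1,  84. ]), 13.28) all (array([669.5,  63.6]), array([127.3,  91. ]), 13.35)
top tin bench z 0.0001 zpct [0.0248 0.0362 0.0392 0.0513]
   top rect (array([ 433.1, -454.8]), array([69.6, 86.6]), 13.01) all (array([ 434.3, -456.8]), array([69. , 90.9]), 17.43)
scene big bench z 0.0003 zpct [0.0299 0.0634 0.067  0.0686]
   top rect (array([436.2,  37. ]), array([ 60.4, 110.8]), 88.38) all (array([461.6,  40.9]), array([167.6,  77.7]), 6.46)
scene small bench z 0.0004 zpct [0.021  0.0431 0.0469 0.1135]
   top rect (array([554.6, -51.1]), array([43.3, 76.2]), 74.38) all (array([536. , -97.1]), array([148.4,  79.4]), 66.9)
```

View pics/crop1.png

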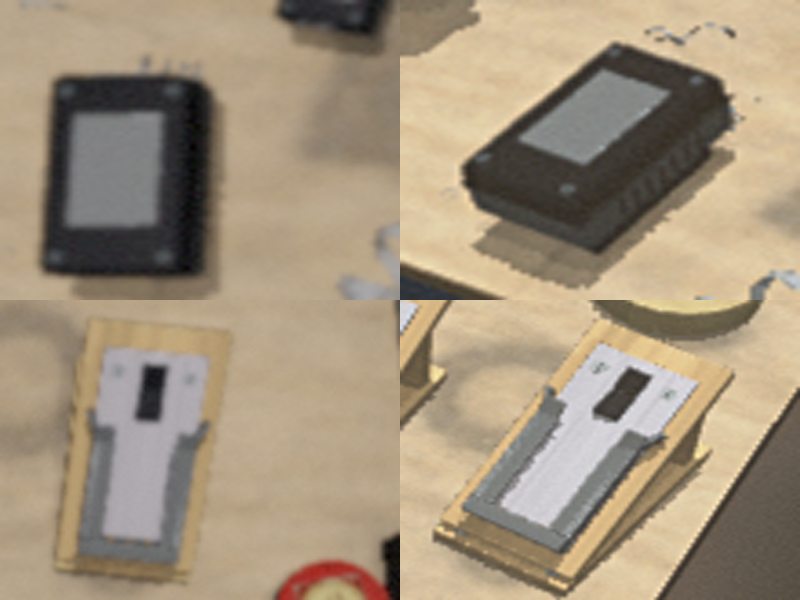

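The large one fits: its measured top is 110 x 60 mm at 65 mm high, against 76 x 42 x 45 for the small one. The crop shows its label but no gauge, so I can't tell the ends apart yet. The empty holder opens uphill (+x) with the flared mouth at the top. Next I'll check the wrist camera geometry and any obstacles.

```bash
python3 - <<'E'
from rig import eyes,sensors
from h import *
c=eyes.capture("wrist"); print(c["hand_eye"].round(4).tolist(),c["fovy"],c["cx"],c["cy"])
P=np.concatenate([cloud(load(n)).reshape(-1,3) for n in("top","scene")]);P=P[np.isfinite(P[:,2])]
w=P[(P[:,1]<-.3)&(P[:,2]>.15)&(P[:,0]>.2)&(P[:,0]<.75)]
for a in np.arange(.2,.75,.1):
    s=w[(w[:,0]>=a)&(w[:,0]<a+.1)]
    if len(s): print(a.round(1),"max y",np.percentile(s[:,1],[90,99,100]).round(3),len(s))
E
```

```text
[[-0.0005, -0.9638, -0.2666, 0.0763], [1.0, -0.001, 0.0016, -0.001], [-0.0018, -0.2666, 0.9638, -0.1697], [0.0, 0.0, 0.0, 1.0]] 63.470971465549425 322.97208609633185 238.54918440106604
0.2 max y [-0.525 -0.513 -0.511] 12941
0.3 max y [-0.528 -0.527 -0.525] 9305
0.4 max y [-0.489 -0.489 -0.488] 13227
0.5 max y [-0.519 -0.518 -0.518] 12436
0.6 max y [-0.519 -0.518 -0.517] 11460
0.7 max y [-0.519 -0.514 -0.512] 3600
```

Request:
move_arm:
  rows:
    - [-0.111, -0.157, 0.005, 0, 0, 0, 1]
    - [-0.111, -0.157, 0.005, 0, 0, 0, 1]
    - [-0.111, -0.157, 0.005, 0, 0, 0, 1]
    - [-0.111, -0.157, 0.005, 0, 0, 0, 1]
    - [-0.111, -0.157, 0.005, 0, 0, 0, 1]
    - [-0.111, -0.157, 0.005, 0, 0, 0, 1]
    - [-0.111, -0.157, 0.005, 0, 0, 0, 1]
    - [-0.111, -0.157, 0.005, 0, 0, 0, 1]
    - [-0.111, -0.157, 0.005, 0, 0, 0, 1]
    - [-0.111, -0.157, 0.005, 0, 0, 0, 1]

```text
t: 1.4
tool_pos: [0.3297, 0.0376, 0.2015]
tool_rot: [3.141, 0.001, 2.678]
force: [1.1, 0.1, -1.2]
width: 0.0914
grasp_force: 0.0
```

Request:
move_arm:
  rows:
    - [0, 0, 0, 0, 0, -0.197, 1]
    - [0, 0, 0, 0, 0, -0.197, 1]
    - [0, 0, 0, 0, 0, -0.197, 1]
    - [0, 0, 0, 0, -0.222, 0, 1]
    - [0, 0, 0, 0, -0.222, 0, 1]
    - [0, 0, 0, 0, 0, 0, 1]
    - [0, 0, 0, 0, 0, 0, 1]

```text
t: 2.28
tool_pos: [0.3312, 0.0393, 0.2025]
tool_rot: [3.141, 0.349, -3.141]
force: [0.6, -0.6, 0.3]
width: 0.0911
grasp_force: 0.0
```

```bash
cat >> h.py <<'E'
from scipy.spatial.transform import Rotation as Ro
def wrist(tag):
    from rig import eyes,sensors
    s=sensors.sense(); c=eyes.capture("wrist"); T=np.eye(4); T[:3,:3]=Ro.from_euler("xyz",s["tool_rot"]).as_matrix(); T[:3,3]=s["tool_pos"]
    c["world_from_camera"]=T@c["hand_eye"]; np.savez(tag+".npz",**c); cv2.imwrite(f"pics/{tag}.png",c["img"][:,:,::-1]); return c,s
E
python3 -c "
from h import *
c,s=wrist('w1');print(s)"
```

```text
{'t': 2.275, 'qpos': array([ 0.12659441, -0.25621832,  2.25206351, -0.05966055,  0.799958  ,
       -1.41055286]), 'qvel': array([-0.00396699,  0.02415623, -0.025325  , -0.00075816, -0.00524978,
        0.00119179]), 'tau': array([ 1.21088536e-01, -9.98983920e+00, -2.23717636e+01, -1.83847030e-01,
       -1.23316672e+00, -1.31040404e-02]), 'tool_pos': array([0.33116458, 0.03926943, 0.20246356]), 'tool_rot': array([ 3.14129808,  0.34920351, -3.141193  ]), 'force': array([ 0.6309064 , -0.61128367,  0.2673096 ]), 'ft_torque': array([0.01462689, 0.16095697, 0.03676316]), 'grasp_force': 0.0, 'width': 0.09114869220499054}
```

View pics/w1.png

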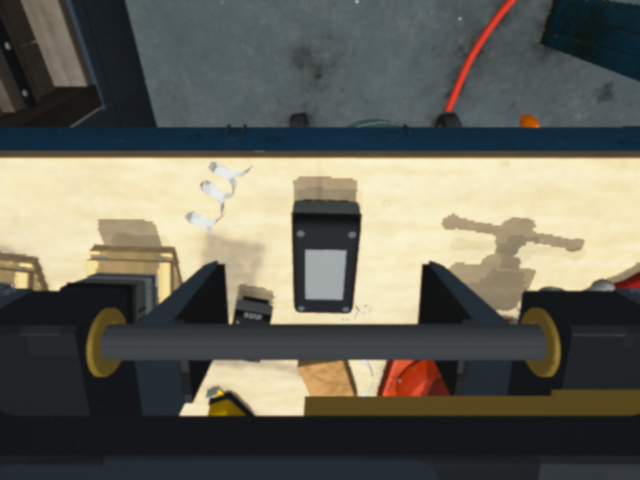

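The battery is at (327,258), with its robot-side end at the top, (327,207), visible only at a slant. I'll enlarge it to look for the gauge or the contacts.

```bash
python3 - <<'E'
from h import *
a=load("w1")["img"][165:325,275:375]
b=load("scene")["img"][225:285,175:245]
g=lambda i:np.clip(255*(i/255.)**.45,0,255).astype(np.uint8)
cv2.imwrite("pics/crop2.png",np.hstack([cv2.resize(g(a),(375,600),interpolation=3),cv2.resize(g(b),(420,600),interpolation=3)])[:,:,::-1])
E
```

```text
(no output)
```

View pics/crop2.png

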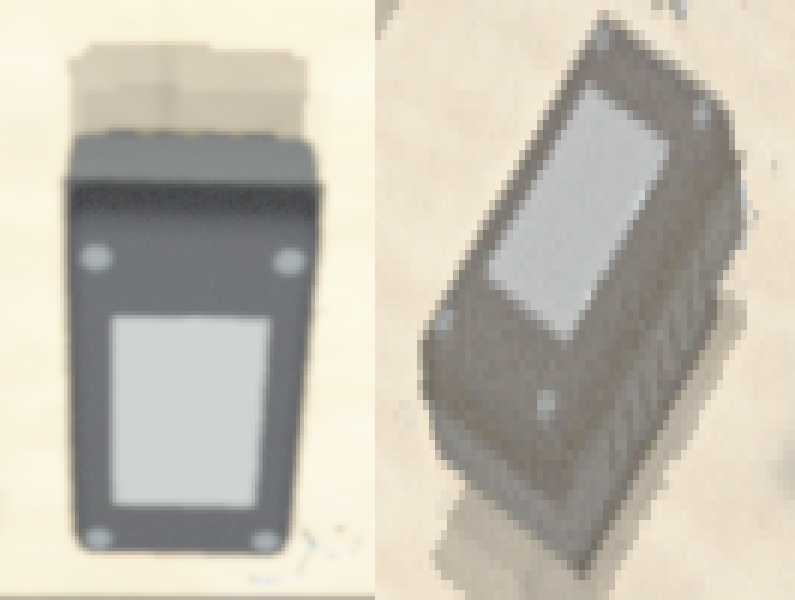

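The near end face has no gauge and shows brass specks at the foot, crop (195,132). So the contact end faces the robot (-x), battery x is at about -1.4°, and no half turn is needed. Next I'll look at the holder from above.

Request:
move_arm:
  rows:
    - [-0.085, -0.148, 0, 0, 0, 0, 1]
    - [-0.085, -0.148, 0, 0, 0, 0, 1]
    - [-0.085, -0.148, 0, 0, 0, 0, 1]
    - [-0.085, -0.148, 0, 0, 0, 0, 1]
    - [-0.085, -0.148, 0, 0, 0, 0, 1]
    - [-0.085, -0.148, 0, 0, 0, 0, 1]
    - [-0.085, -0.148, 0, 0, 0, 0, 1]
    - [-0.085, -0.148, 0, 0, 0, 0, 1]
    - [-0.085, -0.148, 0, 0, 0, 0, 1]
    - [-0.085, -0.148, 0, 0, 0, 0, 1]
    - [0, 0, 0, 0, 0, 0, 1]
    - [0, 0, 0, 0, 0, 0, 1]

```text
t: 3.82
tool_pos: [0.53, -0.3312, 0.2728]
tool_rot: [3.14, 0.347, 3.141]
force: [-0.2, 0.6, -1.0]
width: 0.091
grasp_force: 0.0
```

```bash
python3 - <<'E'
from h import *
c,s=wrist("w2");print(s["tool_pos"],s["tool_rot"],s["qpos"].round(2))
P=cloud(load("w1"))[165:325,275:375].reshape(-1,3);P=P[np.isfinite(P[:,2])]
q=P[(P[:,2]>.055)&(P[:,2]<.075)];print("battery w1",rect(q),np.median(q[:,2]))
for n in("w2","top","scene"):
    P=cloud(load(n)).reshape(-1,3); 
    a=np.radians(-8.24);u=np.array([np.cos(a),np.sin(a)]);v=np.array([-u[1],u[0]])
    d=P[:,:2]-np.array([.543,-.3304]);X=d@u;Y=d@v
    m=(abs(X)<.09)&(abs(Y)<.05)&(P[:,2]>.012)&(P[:,2]<.13);Q=P[m]
    print(n,"stand",rect(Q),Q[:,2].max())
    b=m&(abs(Y)<.014)&(X>-.045)&(X<.02);A=P[b]
    k=np.linalg.svd(A-A.mean(0))[2][2] if len(A)<3000 else np.linalg.eigh(np.cov(A.T))[1][:,0]
    k*=np.sign(k[2]);print("  bed normal",k.round(4),"tilt",np.degrees(np.arccos(k[2])).round(2),"dir",np.degrees(np.arctan2(-k[1],-k[0])).round(2),"centroid",A.mean(0).round(4),len(A),"rms",((A-A.mean(0))@k).std().round(5))
E
```

```text
[ 0.52995646 -0.33119266  0.27283612] [3.13951526 0.3468855  3.1412258 ] [-0.7   0.23  1.59  0.25  1.06 -2.36]
battery w1 (array([433.5,  40.3]), array([ 60.1, 109.8]), 88.36) 0.06388048983498568
w2 stand (array([ 538.2, -331. ]), array([ 88.1, 158.2]), 81.62) 0.10738757402651167
  bed normal [-0.5106  0.0791  0.8562] tilt 31.11 dir -8.81 centroid [ 0.5307 -0.3287  0.0625] 2557 rms 0.00122
top stand (array([ 543. , -330.4]), array([ 88.3, 163.1]), 81.76) 0.11057808270793235
  bed normal [-0.5112  0.0479  0.8581] tilt 30.9 dir -5.35 centroid [ 0.5313 -0.3287  0.0625] 467 rms 0.00206
scene stand (array([ 539.5, -333.2]), array([ 89.6, 163. ]), 81.89) 0.11118922778127172
  bed normal [-0.5144  0.0661  0.855 ] tilt 31.24 dir -7.32 centroid [ 0.5308 -0.3289  0.0631] 523 rms 0.00226
```

View pics/w2.png

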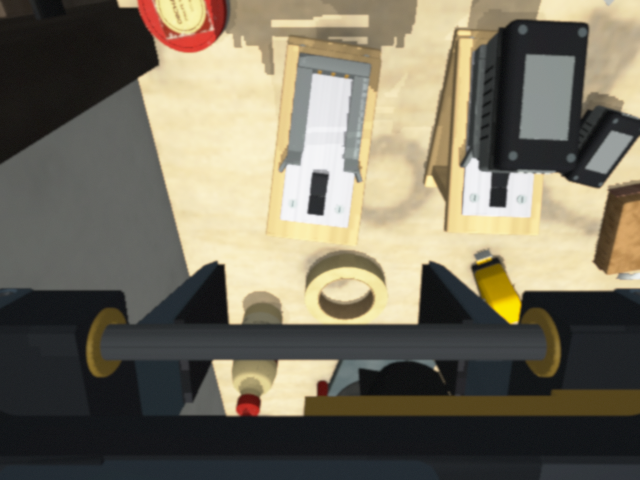

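The empty holder's bed runs from the end stop at about (333,74) to its upper end at about (315,228), with the tongue window at (318,193). All three views agree on the bed plane. Now I'll extract the bed outline in slope coordinates.

```bash
cat >> h.py <<'E'
def railframe(o,deg,tilt=30.):
    a,t=np.radians(deg),np.radians(tilt); u=np.array([np.cos(a),np.sin(a),0]);z=np.array([0,0,1.])
    x=u*np.cos(t)+z*np.sin(t); n=-u*np.sin(t)+z*np.cos(t); return np.stack([x,np.cross(n,x),n],1),np.array(o)
E
python3 - <<'E'
from h import *
R,o=railframe([.5308,-.3288,.0626],-8.2)
for n in("w2","top","scene"):
    c=load(n);f,cx,cy=K(c);T=c["world_from_camera"]
    v,u=np.mgrid[:480,:640];d=np.stack([(u-cx)/f,(v-cy)/f,np.ones(u.shape)],-1)@T[:3,:3].T
    s=((o-T[:3,3])@R[:,2])/(d@R[:,2]);Pl=T[:3,3]+d*s[...,None];L=(Pl-o)@R
    hsv=cv2.cvtColor(c["img"],cv2.COLOR_RGB2HSV)
    reg=(abs(L[...,0])<.12)&(abs(L[...,1])<.045)
    m=reg&(hsv[...,1]<45)&(hsv[...,2]>150)
    m=cv2.morphologyEx(m.astype(np.uint8),cv2.MORPH_CLOSE,np.ones((3,3)))>0
    print(n,"V of bed",np.median(hsv[...,2][m]))
    X,Y=L[...,0][m]*1000,L[...,1][m]*1000
    print(" x range central", X[abs(Y)<8].min().round(1),X[abs(Y)<8].max().round(1))
    for a in range(-70,90,10):
        k=(X>=a)&(X<a+10)
        if k.sum()>5: print("  ",a,Y[k].min().round(1),Y[k].max().round(1),"mid",((Y[k].min()+Y[k].max())/2).round(1))
    dk=reg&(hsv[...,2]<60)&(abs(L[...,1])<.02)&(L[...,0]>0)
    if dk.sum(): print(" window x",(L[...,0][dk].min()*1000).round(1),(L[...,0][dk].max()*1000).round(1),"y",(np.percentile(L[...,1][dk],[2,50,98])*1000).round(1))
E
```

```text
w2 V of bed 237.0
 x range central -56.0 79.6
   -70 -28.8 -26.9 mid -27.9
   -60 -32.3 32.6 mid 0.1
   -50 -32.4 32.8 mid 0.2
   -40 -32.3 32.8 mid 0.2
   -30 -32.5 32.8 mid 0.1
   -20 -32.5 32.5 mid -0.0
   -10 -32.6 32.7 mid 0.1
   0 -32.6 32.7 mid 0.1
   10 -20.3 32.6 mid 6.2
   20 -32.6 35.7 mid 1.5
   30 -38.7 38.2 mid -0.3
   40 -32.9 31.2 mid -0.9
   50 -33.0 31.1 mid -0.9
   60 -33.0 31.1 mid -0.9
   70 -33.0 31.0 mid -1.0
 window x 33.1 69.3 y [-6.4 -1.1  5. ]
top V of bed 173.0
 x range central -52.5 82.1
   -60 -16.4 13.4 mid -1.5
   -50 -18.1 16.3 mid -0.9
   -40 -18.2 15.9 mid -1.1
   -30 -17.6 16.4 mid -0.6
   -20 -16.1 16.2 mid 0.1
   -10 -17.0 15.3 mid -0.9
   0 -17.0 16.4 mid -0.3
   10 -19.3 15.9 mid -1.7
   20 -30.4 27.5 mid -1.4
   30 -31.5 30.8 mid -0.3
   40 -31.8 31.9 mid 0.1
   50 -31.5 31.1 mid -0.2
   60 -32.0 31.9 mid -0.0
   70 -32.2 31.4 mid -0.4
   80 -29.4 29.7 mid 0.2
 window x 36.4 69.4 y [-5.7 -0.5  4.7]
scene V of bed 211.0
 x range central -53.1 81.6
   -60 -30.3 32.7 mid 1.2
   -50 -29.7 31.6 mid 0.9
   -40 -30.4 32.2 mid 0.9
   -30 -28.8 32.5 mid 1.8
   -20 -28.9 32.1 mid 1.6
   -10 -18.0 15.9 mid -1.0
   0 -18.1 32.3 mid 7.1
   10 -17.8 16.1 mid -0.8
   20 -18.9 19.2 mid 0.2
   30 -35.0 28.4 mid -3.3
   40 -34.7 28.0 mid -3.3
   50 -35.1 28.7 mid -3.2
   60 -35.2 28.6 mid -3.3
   70 -35.3 28.5 mid -3.4
   80 -34.0 26.7 mid -3.7
 window x 61.8 70.8 y [-8.  -7.4  1.4]
```

Request:
move_arm:
  rows:
    - [0.15, 0, -0.055, 0, 0, 0, 1]
    - [0.15, 0, -0.055, 0, 0, 0, 1]
    - [0.15, 0, -0.055, 0, 0, 0, 1]
    - [0, 0, 0, 0, 0, 0.235, 1]
    - [0, 0, 0, 0, 0, 0.235, 1]
    - [0, 0, 0, 0, 0, 0.235, 1]
    - [0, 0, 0, 0, 0, 0.235, 1]
    - [0, 0, 0, 0, 0, 0.235, 1]
    - [0, 0, 0, 0, 0, 0.235, 1]
    - [0, 0, 0, 0, 0, 0.235, 1]
    - [0, 0, 0, 0, 0, 0.235, 1]
    - [0, 0, 0, 0, 0, 0.235, 1]

```text
t: 5.38
tool_pos: [0.4097, -0.3298, 0.2745]
tool_rot: [2.794, -0.033, 1.482]
force: [-0.1, 0.1, -0.3]
width: 0.0914
grasp_force: 0.0
```

Request:
move_arm:
  rows:
    - [0, 0, 0, 0, 0, 0.235, 1]
    - [0, 0, 0, 0, 0, 0.235, 1]
    - [0, 0, 0, 0, 0, 0.235, 1]
    - [0, 0, 0, 0, 0, 0.235, 1]
    - [0, 0, 0, 0, 0, 0.235, 1]
    - [0, 0, 0, 0, 0, 0.235, 1]
    - [0, 0, 0, 0, 0, 0.235, 1]
    - [0, 0, 0, 0, 0, 0.235, 1]
    - [0, 0, 0, 0, 0, 0, 1]
    - [0, 0, 0, 0, 0, 0, 1]

```text
t: 6.62
tool_pos: [0.4098, -0.3304, 0.2744]
tool_rot: [3.139, -0.349, 0.008]
force: [-0.8, 0.6, 0.2]
width: 0.0911
grasp_force: 0.0
```

```bash
cat > bed.py <<'E'
from h import *
import sys
def bed(n):
    R,o=railframe([.5308,-.3288,.0626],-8.2)
    c=load(n);f,cx,cy=K(c);T=c["world_from_camera"]
    P=cloud(c);L=(P-o)@R; hsv=cv2.cvtColor(c["img"],cv2.COLOR_RGB2HSV)
    v,u=np.mgrid[:480,:640];d=np.stack([(u-cx)/f,(v-cy)/f,np.ones(u.shape)],-1)@T[:3,:3].T
    s=((o-T[:3,3])@R[:,2])/(d@R[:,2]);M=(T[:3,3]+d*s[...,None]-o)@R
    reg=(abs(M[...,0])<.12)&(abs(M[...,1])<.045)
    m=reg&(hsv[...,1]<30)&(hsv[...,2]>210)
    X,Y=M[...,0][m]*1000,M[...,1][m]*1000
    print(n,"cam in rail",((T[:3,3]-o)@R).round(3),"bed z (mm) vs x:",[(a,(np.nanmedian(L[...,2][m&(abs(L[...,0]*1000-a)<5)])*1000).round(1)) for a in(-45,-25,-5,15,75)])
    print(" x central",np.percentile(X[abs(Y)<8],[.5,99.5]).round(1))
    for a in range(-60,80,10):
        k=(X>=a)&(X<a+10)
        if k.sum()>5: y=Y[k]; print("  ",a,np.percentile(y,[1,99]).round(1),"mid",(np.percentile(y,[1,99]).mean()).round(1))
    dk=reg&(hsv[...,2]<60)&(abs(M[...,1])<.02)&(M[...,0]>.02)
    if dk.sum(): print(" window x",(np.percentile(M[...,0][dk],[1,99])*1000).round(1),"y",(np.percentile(M[...,1][dk],[2,50,98])*1000).round(1))
    return M
E
python3 - <<'E'
from bed import *
c,s=wrist("w3");print(s["tool_pos"],s["tool_rot"],s["qpos"].round(2))
M=bed("w2");M=bed("w3")
E
```

```text
[ 0.40975877 -0.33036692  0.27439609] [ 3.13940916 -0.34869     0.00781513] [-0.87  0.08  1.77  0.3   1.08  0.58]
w2 cam in rail [ 0.06  -0.022  0.363] bed z (mm) vs x: [(-45, np.float64(-0.2)), (-25, np.float64(-0.3)), (-5, np.float64(-0.2)), (15, np.float64(-0.2)), (75, np.float64(-0.3))]
 x central [-54.5  78.6]
   -60 [-17.4  15.8] mid -0.8
   -50 [-17.6  16.6] mid -0.5
   -40 [-17.6  16.1] mid -0.7
   -30 [-17.5  16.6] mid -0.4
   -20 [-17.9  16.8] mid -0.5
   -10 [-17.8  15.8] mid -1.0
   0 [-17.6  17.4] mid -0.1
   10 [-18.5  18.3] mid -0.1
   20 [-29.1  27.2] mid -0.9
   30 [-32.3  30.3] mid -1.0
   40 [-32.2  30.5] mid -0.8
   50 [-32.1  30.3] mid -0.9
   60 [-32.4  30.4] mid -1.0
   70 [-32.  30.] mid -1.0
 window x [33.4 69. ] y [-6.4 -1.1  5. ]
w3 cam in rail [ 0.105 -0.017  0.398] bed z (mm) vs x: [(-45, np.float64(-0.3)), (-25, np.float64(-0.3)), (-5, np.float64(-0.3)), (15, np.float64(-0.2)), (75, np.float64(-0.4))]
 x central [-54.7  78.8]
   -60 [-16.9  16.7] mid -0.1
   -50 [-17.2  17.2] mid -0.0
   -40 [-17.2  16.5] mid -0.4
   -30 [-17.4  17. ] mid -0.2
   -20 [-17.4  17.3] mid -0.0
   -10 [-17.4  16.6] mid -0.4
   0 [-17.6  16.9] mid -0.3
   10 [-18.3  17.7] mid -0.3
   20 [-30.  28.] mid -1.0
   30 [-32.   30.5] mid -0.7
   40 [-31.9  30.5] mid -0.7
   50 [-31.9  30.6] mid -0.6
   60 [-32.   30.6] mid -0.7
   70 [-31.8  30.2] mid -0.8
 window x [32.8 69.3] y [-6.6 -0.8  5.1]
```

View pics/w3.png

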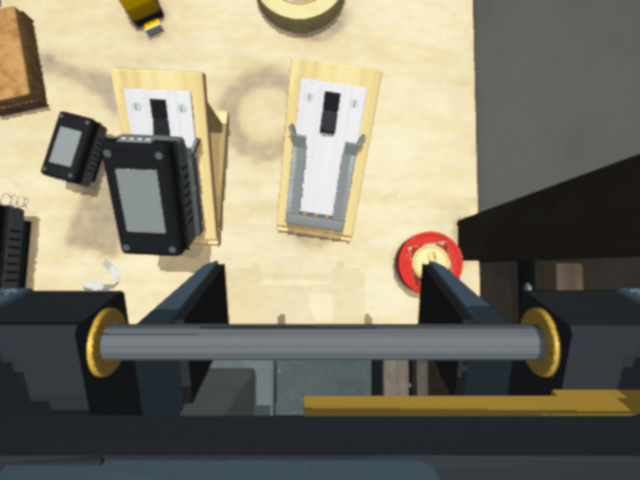

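The holder fit agrees from both wrist views: bed tilt 30°, heading -8.2°, bed length 133.5 against 134, and lip gap 34 against 36. In the picture the empty bed spans (325,65) to (318,222). The twin battery's gauge shows at its uphill end, (135,140). Now I'll go over the battery.

Request:
move_arm:
  rows:
    - [0.029, -0.164, 0.036, 0, 0, 0, 1]
    - [0.029, -0.164, 0.036, 0, 0, 0, 1]
    - [0.029, -0.164, 0.036, 0, 0, 0, 1]
    - [0.029, -0.164, 0.036, 0, 0, 0, 1]
    - [0.029, -0.164, 0.036, 0, 0, 0, 1]
    - [0.029, -0.164, 0.036, 0, 0, 0, 1]
    - [0.029, -0.164, 0.036, 0, 0, 0, 1]
    - [0.029, -0.164, 0.036, 0, 0, 0, 1]
    - [0.029, -0.164, 0.036, 0, 0, 0, 1]
    - [0, 0, 0, 0, -0.222, 0.04, 1]
    - [0, 0, 0, 0, -0.222, 0, 1]
    - [0, 0, 0, 0, 0, 0, 1]

```text
t: 8.18
tool_pos: [0.4998, 0.0386, 0.2193]
tool_rot: [-3.135, -0.0, -0.025]
force: [-0.4, -0.5, -0.0]
width: 0.0914
grasp_force: 0.0
```

```bash
python3 - <<'E'
from h import *
c,s=wrist("w4");print(s["tool_pos"],s["tool_rot"],s["qpos"].round(2))
P=cloud(c);q=P[(P[...,2]>.055)&(P[...,2]<.08)&(abs(P[...,0]-.435)<.08)&(abs(P[...,1]-.04)<.045)]
print(rect(q),np.median(q[:,2]))
v,u=np.where((P[...,2]>.03)&(P[...,2]<.08)&(abs(P[...,0]-.435)<.08)&(abs(P[...,1]-.04)<.045));print(u.min(),u.max(),v.min(),v.max())
a=c["img"][200:330,230:410];cv2.imwrite("pics/crop4.png",cv2.resize(np.clip(255*(a/255.)**.5,0,255).astype(np.uint8),(792,572),interpolation=3)[:,:,::-1])
E
```

```text
[0.49984193 0.03861137 0.21925436] [-3.13469413e+00 -1.38477377e-04 -2.50170845e-02] [0.05 0.2  1.72 0.01 1.22 1.64]
(array([446.1,  41.1]), array([60.2, 91.3]), 88.47) 0.06382526437522132
290 357 224 323
```

View pics/crop4.png

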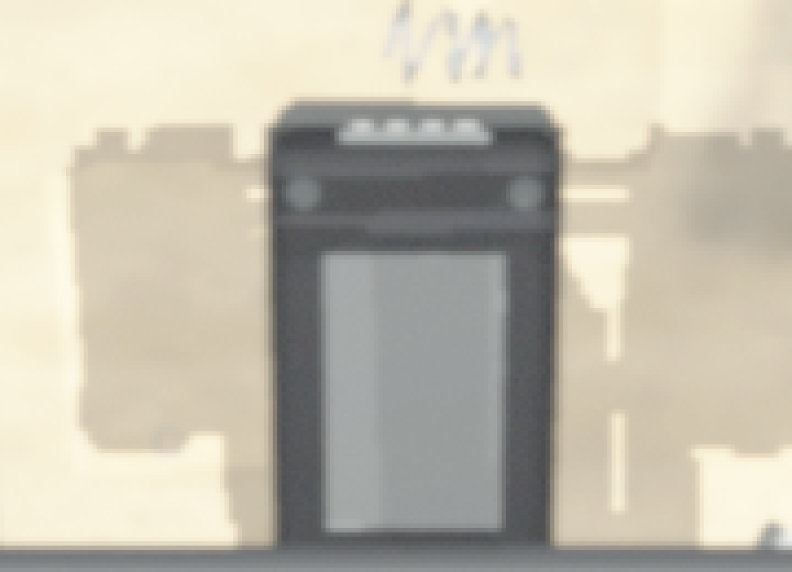

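The four-lamp gauge shows at the far end, crop (415,130), so the contact end is towards the robot as expected. Battery centre is about (0.4355, 0.0405), heading -1.5°. Now I'll descend and grip.

Request:
move_arm:
  rows:
    - [-0.128, 0, 0, -0.009, 0, 0, 1]
    - [-0.128, 0, 0, 0, 0, 0, 1]
    - [0, 0, 0.2, 0, 0, 0, 1]
    - [0, 0, 0.2, 0, 0, 0, 1]
    - [0, 0, 0.2, 0, 0, 0, 1]
    - [0, 0, 0.1, 0, 0, 0, 1]
    - [0, 0, 0.062, 0, 0, 0, 1]
    - [0, 0, 0, 0, 0, 0, 1]

```text
t: 9.22
tool_pos: [0.4311, 0.0398, 0.0292]
tool_rot: [3.141, 0.002, -0.026]
force: [0.3, -0.4, -0.3]
width: 0.0914
grasp_force: 0.0
```

Request:
move_arm:
  rows:
    - [0, 0, 0, 0, 0, 0, 0.3]
    - [0, 0, 0, 0, 0, 0, 0.3]
    - [0, 0, 0, 0, 0, 0, 0.3]
    - [0, 0, 0, 0, 0, 0, 0.3]
    - [0, 0, 0, 0, 0, 0, 0.3]
    - [0, 0, 0, 0, 0, 0, 0.3]
  newtons: 50

```text
t: 9.98
tool_pos: [0.4337, 0.0402, 0.0301]
tool_rot: [-3.141, -0.001, -0.027]
force: [-1.0, 1.5, 5.6]
width: 0.0617
grasp_force: 50.0
```

Gripped at 61.7 mm, as expected. I'll lift, turn to the holder heading, and tilt.

Request:
move_arm:
  rows:
    - [0, 0, -0.1, 0, 0, 0, 0.3]
    - [0, 0, -0.2, 0, 0, 0, 0.3]
    - [0, 0, -0.2, 0, 0, 0, 0.3]
    - [0, 0, -0.2, 0, 0, 0, 0.3]
    - [0, 0, -0.2, 0, 0, 0.148, 0.3]
    - [0, 0, 0, 0, 0.222, 0, 0.3]
    - [0, 0, 0, 0, 0.222, 0, 0.3]
    - [0, 0, 0, 0, 0.222, 0, 0.3]
    - [0, 0, 0, 0, 0, 0, 0.3]
    - [0, 0, 0, 0, 0, 0, 0.3]

```text
t: 11.22
tool_pos: [0.4345, 0.0403, 0.2554]
tool_rot: [-3.142, -0.522, -0.142]
force: [-0.1, -0.3, -4.4]
width: 0.0618
grasp_force: 50.0
```

```bash
cat > go.py <<'E'
from h import *
from rig import sensors
R,o=railframe([.5308,-.3288,.0626],-8.2); O=o+R@[-.055,-.0009,-.0003]
s=sensors.sense();Rt=Ro.from_euler("xyz",s["tool_rot"]).as_matrix();p=s["tool_pos"]
want=R@np.diag([1,-1,-1.])
print("t",s["t"],"q",s["qpos"].round(2),"F",s["force"].round(1),"F rail",(R.T@s["force"]).round(1),"w",s["width"],s["grasp_force"])
print("origin",O.round(4),"TCP in rail mm",((p-O)@R*1000).round(1),"-> bat x,z",(((p-O)@R)*1000+[1.8,0,-30]).round(1))
print("turn (45deg units)",(Ro.from_matrix(Rt.T@want).as_rotvec()/np.pi*4).round(3))
for n,b in dict(hover=(.138,0,.04),lay=(.138,0,0)).items():
    g=O+R@(np.array(b)+[-.0018,0,.030]);print(n,g.round(4),"shift units",(Rt.T@(g-p)/.25).round(3))
E
python3 go.py
```

```text
t 11.225 q [ 0.19 -0.17  2.12 -0.25  0.71  2.06] F [-0.1 -0.3 -4.4] F rail [-2.2 -0.3 -3.8] w 0.06178414532520364 49.99874711036682
origin [ 0.4837 -0.3229  0.0348] TCP in rail mm [ 23.3 352.5 241.2] -> bat x,z [ 25.1 352.5 211.2]
turn (45deg units) [-0.     0.001  0.001]
hover [ 0.5658 -0.3348  0.1636] shift units [0.452 1.411 0.684]
lay [ 0.5856 -0.3376  0.1289] shift units [0.452 1.411 0.844]
```

Request:
move_arm:
  rows:
    - [0.05, 0.1, 0, 0, 0, 0, 0.3]
    - [0.05, 0.164, 0, 0, 0, 0, 0.3]
    - [0.05, 0.164, 0, 0, 0, 0, 0.3]
    - [0.05, 0.164, 0, 0, 0, 0, 0.3]
    - [0.05, 0.164, 0, 0, 0, 0, 0.3]
    - [0.05, 0.164, 0, 0, 0, 0, 0.3]
    - [0.05, 0.164, 0, 0, 0, 0, 0.3]
    - [0.05, 0.164, 0, 0, 0, 0, 0.3]
    - [0.05, 0.163, 0.1, 0, 0, 0, 0.3]
    - [0, 0, 0.2, 0, 0, 0, 0.3]
    - [0, 0, 0.2, 0, 0, 0, 0.3]
    - [0, 0, 0.18, 0, 0, 0, 0.3]

```text
t: 12.72
tool_pos: [0.5661, -0.3378, 0.1618]
tool_rot: [3.141, -0.523, -0.142]
force: [-0.3, 0.3, -3.4]
width: 0.0613
grasp_force: 50.0
```

Request:
move_arm:
  rows:
    - [0, 0, 0, 0, 0, 0, 0.3]
    - [0, 0, 0, 0, 0, 0, 0.3]

```text
t: 12.98
tool_pos: [0.5651, -0.3368, 0.1645]
tool_rot: [3.14, -0.525, -0.142]
force: [-0.0, -0.1, -3.6]
width: 0.0614
grasp_force: 50.0
```

```bash
python3 go.py; python3 - <<'E'
from h import *
from rig import eyes
c,s=wrist("w5")
t=eyes.capture("top")["img"][150:320,290:480]; sc=eyes.capture("scene")["img"][180:350,290:480]
cv2.imwrite("pics/m5.png",np.hstack([cv2.resize(t,(400,358),interpolation=3),cv2.resize(sc,(400,358),interpolation=3)])[:,:,::-1])
E
```

```text
t 12.975 q [-0.69  0.3   1.86  0.49  0.58  0.67] F [-0.  -0.1 -3.6] F rail [-1.8 -0.1 -3.1] w 0.06137146247205303 49.99894917011261
origin [ 0.4837 -0.3229  0.0348] TCP in rail mm [136.3  -2.2  71. ] -> bat x,z [138.1  -2.2  41. ]
turn (45deg units) [ 0.001 -0.001  0.001]
hover [ 0.5658 -0.3348  0.1636] shift units [-0.    -0.009  0.004]
lay [ 0.5856 -0.3376  0.1289] shift units [-0.001 -0.009  0.164]
```

View pics/m5.png

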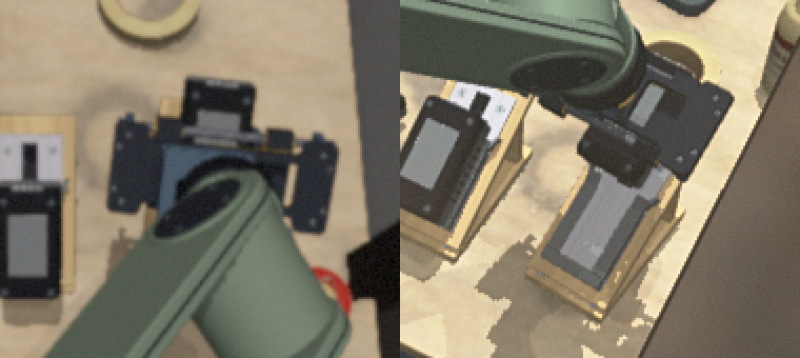

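The battery hangs over the upper slope, clear of the twin. I'll lower it onto the bed gently.

Request:
move_arm:
  rows:
    - [0, -0.009, 0.05, 0, 0, 0, 0.3]
    - [0, 0, 0.05, 0, 0, 0, 0.3]
    - [0, 0, 0.04, 0, 0, 0, 0.3]
    - [0, 0, 0.008, 0, 0, 0, 0.3]
    - [0, 0, 0, 0, 0, 0, 0.3]

```text
t: 13.75
tool_pos: [0.5823, -0.3351, 0.1312]
tool_rot: [-3.141, -0.522, -0.142]
force: [-0.6, 2.0, -3.0]
width: 0.0614
grasp_force: 50.0
```

```bash
python3 go.py
```

```text
t 13.75 q [-0.66  0.35  1.87  0.53  0.52  0.64] F [-0.6  2.  -3. ] F rail [-2.3  1.9 -2.2] w 0.061377532637490635 49.99934256076813
origin [ 0.4837 -0.3229  0.0348] TCP in rail mm [134.2   2.   33.7] -> bat x,z [136.    2.    3.7]
turn (45deg units) [-0.001  0.002  0.001]
hover [ 0.5658 -0.3348  0.1636] shift units [ 0.008  0.008 -0.145]
lay [ 0.5856 -0.3376  0.1289] shift units [0.008 0.008 0.015]
```

```bash
python3 - <<'E'
s=open("go.py").read()
s=s.replace('p=s["tool_pos"]\n','''
from rig import eyes
L=[s]
for i in range(8): eyes.capture("top"); L.append(sensors.sense())
A=np.array([l["tool_pos"] for l in L]);p=A.mean(0);s=L[-1];print("sd mm",((A@R).std(0)*1000).round(2)); s["force"]=np.mean([l["force"] for l in L],0)
''')
open("go.py","w").write(s)
E
python3 go.py
```

```text
sd mm [0.16 0.1  0.16]
t 14.15 q [-0.66  0.35  1.87  0.53  0.51  0.64] F [-1.2  0.5 -2.8] F rail [-2.5  0.4 -1.8] w 0.061736843542681434 49.999346137046814
origin [ 0.4837 -0.3229  0.0348] TCP in rail mm [134.5   1.8  34.1] -> bat x,z [136.3   1.8   4.1]
turn (45deg units) [-0.001  0.002  0.001]
hover [ 0.5658 -0.3348  0.1636] shift units [ 0.006  0.007 -0.143]
lay [ 0.5856 -0.3376  0.1289] shift units [0.007 0.007 0.017]
```

Request:
move_arm:
  rows:
    - [0, 0.007, 0.008, 0, 0, 0, 0.3]
    - [0, 0, 0.006, 0, 0, 0, 0.3]
    - [0, 0, 0, 0, 0, 0, 0.3]

```text
t: 14.52
tool_pos: [0.5841, -0.3375, 0.1287]
tool_rot: [3.141, -0.524, -0.142]
force: [-0.5, 1.4, -0.6]
width: 0.0617
grasp_force: 50.0
```

```bash
python3 go.py
```

```text
sd mm [0.01 0.01 0.01]
t 14.925 q [-0.67  0.36  1.87  0.54  0.51  0.63] F [-0.5  1.  -0.8] F rail [-1.   0.9 -0.4] w 0.06169191234698366 49.99989330768585
origin [ 0.4837 -0.3229  0.0348] TCP in rail mm [ 1.348e+02 -1.000e-01  3.060e+01] -> bat x,z [ 1.366e+02 -1.000e-01  6.000e-01]
turn (45deg units) [0.    0.    0.001]
hover [ 0.5658 -0.3348  0.1636] shift units [ 0.005 -0.001 -0.158]
lay [ 0.5856 -0.3376  0.1289] shift units [ 0.005 -0.001  0.002]
```

The foot is in contact on the bed and centred. I'll slide it down the first half.

Request:
move_arm:
  rows:
    - [-0.04, 0, 0.002, 0, 0, 0, 0.3]
    - [-0.04, 0, 0, 0, 0, 0, 0.3]
    - [-0.04, 0, 0, 0, 0, 0, 0.3]
    - [-0.04, 0, 0, 0, 0, 0, 0.3]
    - [-0.04, 0, 0, 0, 0, 0, 0.3]
    - [0, 0, 0, 0, 0, 0, 0.3]

```text
t: 15.68
tool_pos: [0.5399, -0.3315, 0.1029]
tool_rot: [3.141, -0.523, -0.143]
force: [-5.1, -0.5, 6.1]
width: 0.0616
grasp_force: 50.0
```

```bash
python3 go.py
```

```text
sd mm [0.01 0.02 0.01]
t 16.075 q [-0.71  0.34  1.99  0.66  0.45  0.45] F [-5.4 -0.6  6.2] F rail [-1.5 -1.4  8. ] w 0.06148274992828904 50.002657771110535
origin [ 0.4837 -0.3229  0.0348] TCP in rail mm [83.3 -0.5 30.5] -> bat x,z [85.1 -0.5  0.5]
turn (45deg units) [0.001 0.001 0.   ]
hover [ 0.5658 -0.3348  0.1636] shift units [ 0.211 -0.002 -0.158]
lay [ 0.5856 -0.3376  0.1289] shift units [ 0.212 -0.002  0.002]
```

Request:
move_arm:
  rows:
    - [-0.04, 0, 0, 0, 0, 0, 0.3]
    - [-0.04, 0, 0, 0, 0, 0, 0.3]
    - [-0.04, 0, 0, 0, 0, 0, 0.3]
    - [-0.03, 0, 0, 0, 0, 0, 0.3]
    - [-0.014, 0, 0, 0, 0, 0, 0.3]
    - [0, 0, 0, 0, 0, 0, 0.3]

```text
t: 16.82
tool_pos: [0.5054, -0.3266, 0.0828]
tool_rot: [3.141, -0.523, -0.143]
force: [-2.4, -0.5, 6.1]
width: 0.0617
grasp_force: 50.0
```

```bash
python3 go.py
```

```text
sd mm [0.01 0.01 0.01]
t 17.225 q [-0.75  0.33  2.07  0.8   0.41  0.27] F [-2.5 -0.3  6.2] F rail [ 1.  -0.6  6.6] w 0.06152126352496679 50.00215530395508
origin [ 0.4837 -0.3229  0.0348] TCP in rail mm [43.1 -0.5 30.5] -> bat x,z [44.9 -0.5  0.5]
turn (45deg units) [0.001 0.    0.   ]
hover [ 0.5658 -0.3348  0.1636] shift units [ 0.373 -0.002 -0.158]
lay [ 0.5856 -0.3376  0.1289] shift units [ 0.373 -0.002  0.002]
```

Request:
move_arm:
  rows:
    - [-0.006, 0, 0, 0, 0, 0, 0.3]
    - [-0.006, 0, 0, 0, 0, 0, 0.3]
    - [0, 0, 0, 0, 0, 0, 0.3]

```text
t: 17.6
tool_pos: [0.5042, -0.3265, 0.0821]
tool_rot: [3.141, -0.525, -0.143]
force: [3.6, -0.1, 5.2]
width: 0.0618
grasp_force: 50.0
```

```bash
python3 go.py
```

```text
sd mm [0.02 0.01 0.01]
t 18.0 q [-0.76  0.33  2.08  0.81  0.41  0.25] F [3.2 0.4 5.4] F rail [5.4 0.8 3.1] w 0.06176251230764976 50.00160455703735
origin [ 0.4837 -0.3229  0.0348] TCP in rail mm [41.6 -0.6 30.5] -> bat x,z [43.4 -0.6  0.5]
turn (45deg units) [ 0.001 -0.002 -0.   ]
hover [ 0.5658 -0.3348  0.1636] shift units [ 0.379 -0.002 -0.157]
lay [ 0.5856 -0.3376  0.1289] shift units [ 0.378 -0.002  0.003]
```

Request:
move_arm:
  rows:
    - [-0.008, 0, 0, 0, 0, 0, 0.3]
    - [-0.008, 0, 0, 0, 0, 0, 0.3]
    - [0, 0, 0, 0, 0, 0, 0.3]

```text
t: 18.38
tool_pos: [0.5037, -0.3265, 0.0823]
tool_rot: [3.141, -0.53, -0.144]
force: [13.5, 1.8, 6.3]
width: 0.0621
grasp_force: 50.0
```

```bash
python3 go.py
```

```text
sd mm [0.01 0.01 0.01]
t 18.775 q [-0.76  0.33  2.08  0.83  0.4   0.23] F [13.3  2.4  6.4] F rail [14.3  4.3 -0.8] w 0.0613973191650538 50.00077664852142
origin [ 0.4837 -0.3229  0.0348] TCP in rail mm [41.3 -0.7 30.9] -> bat x,z [43.1 -0.7  0.9]
turn (45deg units) [ 0.001 -0.009 -0.001]
hover [ 0.5658 -0.3348  0.1636] shift units [ 0.381 -0.003 -0.154]
lay [ 0.5856 -0.3376  0.1289] shift units [ 0.379 -0.003  0.006]
```

The battery is against the stop: 14 N, no further travel, estimated origin at x 43. I'll ease the push and open.

Request:
move_arm:
  rows:
    - [0.008, 0, 0, 0, 0, 0, 0.3]
    - [0, 0, 0, 0, 0, 0, 0.9]
    - [0, 0, 0, 0, 0, 0, 0.9]
    - [0, 0, 0, 0, 0, 0, 0.9]
    - [0, 0, 0, 0, 0, 0, 0.9]

```text
t: 19.4
tool_pos: [0.5013, -0.3255, 0.0796]
tool_rot: [-3.141, -0.522, -0.143]
force: [-0.6, -0.2, -0.6]
width: 0.082
grasp_force: 0.0
```

Request:
move_arm:
  rows:
    - [0, 0, -0.1, 0, 0, 0, 0.9]
    - [0, 0, -0.2, 0, 0, 0, 0.9]
    - [0, 0, -0.2, 0, 0, 0, 0.9]
    - [0, 0, -0.2, 0, 0, 0, 0.9]
    - [0, 0, 0, 0, 0, 0, 0.9]
    - [0, 0, 0, 0, 0, 0, 0.9]

```text
t: 20.15
tool_pos: [0.4149, -0.3128, 0.2311]
tool_rot: [-3.141, -0.522, -0.143]
force: [1.1, -0.3, -0.1]
width: 0.0819
grasp_force: 0.0
```

```bash
python3 - <<'E'
from h import *
from rig import eyes
c,s=wrist("w6");print(s["t"],s["tool_pos"],s["force"])
R,o=railframe([.5308,-.3288,.0626],-8.2); O=o+R@[-.055,-.0009,-.0003]
t=eyes.capture("top");sc=eyes.capture("scene")
for n,k in(("w6",c),("top",t),("scene",sc)):
    L=(cloud(k)-O)@R; q=L[(L[...,2]>.058)&(L[...,2]<.075)&(abs(L[...,1])<.05)&(L[...,0]>-.1)&(L[...,0]<.18)]
    print(n,len(q),rect(q) if len(q) else "",np.median(q[:,2]) if len(q) else "")
    m=(abs(L[...,1])<.04)&(abs(L[...,0]-.06)<.09)&(L[...,2]<.08)&(L[...,2]>-.02);v,u=np.where(m);print(u.min(),u.max(),v.min(),v.max())
f=lambda i,x,y,w,h:cv2.resize(i[y:y+h,x:x+w],(400,500),interpolation=3)
v,u=np.where((abs(((cloud(c)-O)@R)[...,1])<.045)&(abs(((cloud(c)-O)@R)[...,0]-.09)<.08)&(((cloud(c)-O)@R)[...,2]<.08))
x0,y0=max(int(np.median(u))-80,0),max(int(v.min())-10,0)
cv2.imwrite("pics/m6.png",np.hstack([f(c["img"],x0,y0,160,200),f(sc["img"],340,200,112,140)])[:,:,::-1])
E
```

```text
20.15 [ 0.41492891 -0.31283518  0.23108085] [ 1.1404365  -0.31649521 -0.06364556]
w6 9324 (array([43.3, -0.3]), array([ 60.1, 109.2]), 89.8) 0.06496235691909957
280 366 88 279
top 1578 (array([46. ,  0.3]), array([ 60.2, 111. ]), 89.86) 0.06443861167460097
359 407 198 285
scene 452 (array([44.3, -3.7]), array([ 59.8, 108.7]), 89.76) 0.06426900057965512
350 427 233 328
```

View pics/m6.png

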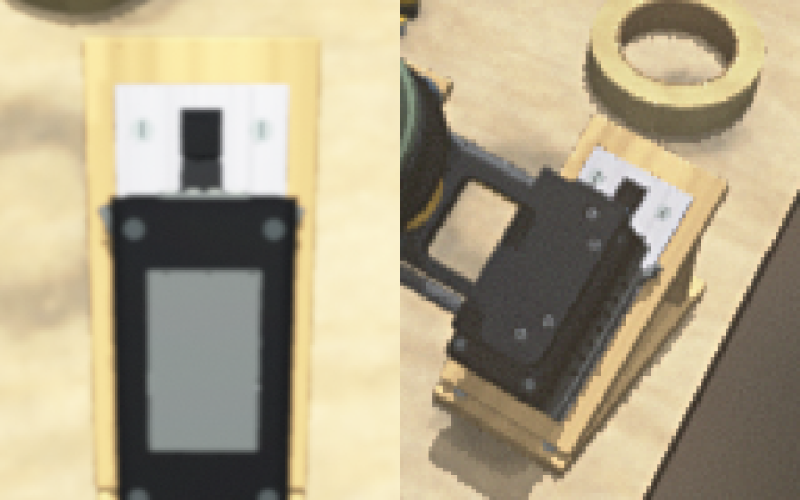

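After release, the wrist camera measures the battery origin at x 43.3, y -0.3, with its top 65 mm off the bed. That is inside the 42–45 home range. The pictures show the gauge end uphill and the gripper clear. The case hides the tongue's upright face, but with the battery on the stop the foot ends below x 87. I'll hand it in.

```bash
python3 -c "
from rig import manip
print(manip.close_job())"
```

```text
the job is handed in; nothing more can be done
None
```

The battery is in the empty holder, contact end downhill, pushed against the end stop (measured origin x ≈ 43 mm) and released, and the job is handed in at about 20 s; the spring tongue's face is hidden under the case, so I judge it up from the battery's position rather than from seeing it.

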